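# Serve a bread roll with tongs

## Robot

A 6-joint arm with a two-finger parallel gripper is mounted at the origin on a cart in front of the work surface, level with it; the furniture and walls round the work are solid. World frame = base frame: x ahead of the robot, y to its left, z up, the work surface at z = 0. Lengths are in mm, angles in rad, forces in N, time in s.
With the tool pointing down it reaches from about 350 to 775 mm from the base axis. Payload 7.3 kg.
Tool frame: the origin (TCP) lies on the front face of the gripper's body, between the roots of the fingers; the fingertips stand 66 mm ahead of it and the grasp point (between the pads) lies 47 mm ahead of it (bot.tcp_to_grasp is the z of the grasp point in the tool frame, in mm); z points along the fingers, y is the direction in which the jaws open and shut (so a half turn about z gives the same grasp; the last joint's range is limited). The gripper opens to 92 mm and grips with 3 to 60 N. Pads are 19 mm wide; open, the fingers measure 130 mm over their backs; the gripper's body (75 mm by 190 mm) begins 47 mm behind the grasp point.
Start: joints at [-1.433, 0.342, 1.524, -0, 1.275, -0.146], TCP at [147.024, -504.006, 292.241] pointing down, gripper open.
Joint ranges: [-2.53, 2.53], [-0.77, 2.02], [0.04, 2.7], [-1, 4.14], [0.28, 2.66], [-3.11, 3.11]. Speed limits (rad/s): [2.57, 2.57, 3.14, 3.14, 3.14, 3.14].

## Interface

Orientations are given as [roll, pitch, yaw] about the fixed x, y, z axes, in that order (R = Rz(yaw) Ry(pitch) Rx(roll)).
In Python, from plant import bot gives the robot as it stands.
- The arm moves only by the tool carry_out, never from a script. Its argument "deltas" is a list that holds one entry, the list of rows, each a list of 4 numbers: the shift along the tool's x, y, z in mm, then the turn about the tool's z in units of 5 degrees (1.0 is 5 degrees). A call has 1 to 20 rows; each row is the pose to reach, as a shift and turn from the pose commanded when the call began, along the tool's axes at that moment; what a row does not reach only later rows make up. A row lasts 1/10 s, in which the tool goes at most 50 mm and 8.59 degrees, less where a joint would pass 70% of its speed; a pose out of reach is approached as far as the arm can. A call with a gripper value outside its range is refused whole. "fingers" is the finger opening in mm, from 0 to 91.8, set as the call begins (left out, the last holds). The fingers move at their own pace and stop on an object; the grip force is fixed at half the most. Time passes only in rows, so rows that repeat a pose let the fingers close. It gives the time, the measured TCP pose, the force and the opening at its end, in the units of the state.
- bot.get_obs(): the state, without advancing time (a new reading comes with each control period).
- bot.capture(name): name is "side" or "top" or "wrist"; returns (picture, depth): 420x560x3 uint8, blue, green, red; 420x560 float32, mm along the optical axis (not along the pixel's ray), 0 where there is no reading.
- bot.camera_model(name): a dict with "K" (3x3 intrinsics, pixels), "camera_from_world" (4x4, takes a point from world to camera coordinates). Camera axes: x right, y down, z forward; pixel columns grow to the right and rows downward; lengths in mm; the calibration is good to about 2 mm. A picture is of the moment at which its call begins: read the wrist's pose just before it. camera_model takes no time and is no camera call; for the wrist camera it gives the pose at the moment of the call.
- bot.close_job(): hands the job in, once; it reports no verdict.
The state is a dict: "time": time; "joint_positions": joint angles; "dq": joint speeds; "tau": joint torques, N m; "tool_pos": TCP position; "tcp_rot": TCP orientation; "contact_force": force on the tool from outside, world axes, zero at the start; "moment": the same for the moment, N m; "grip_width": finger opening in mm.
Only numpy, scipy, OpenCV 4.12 (cv2) and the standard library are available. Lean on these libraries where they do the work, as an engineer would, in place of code of your own. Each camera call takes 0.05 s, during which the arm holds its last target. There are 200 camera calls.

## Task

Pick up the kitchen tongs, squeeze them on the bread roll that lies on the wooden board and carry the roll to the green bowl. Finish while holding it still with the tongs in the air over the middle of the bowl, a few centimetres clear above its rim, not put down and not let go. Keep the gripper itself off the food, do not drop the roll, and leave the bowl, lemon, dotted mug and tin standing where they are.

Things in the scene. Friction and masses are not known exactly. Their poses are not given: they have to be found in the camera images.
- tongs: Small sprung kitchen tongs, steel with red finger pads and red jaws, flat on the worktop, 215 mm long, 20 mm high (jaws 22), 0.12 kg. Origin on the underside midway between the finger pads; x along the centreline to the jaws, y to the left arm, z up. The arms swing in the x-y plane about a pivot at x = -85 mm. Squeezed to 60 mm, the spring against the fingers carries them jaws open
- tongs_grip (a point): Centre between the two red finger pads, 10 mm above the underside: squeeze here from above, closing along the tongs' y. Pads are upright faces 40 mm long (x) and 20 mm high; over their outsides the tongs are 67 mm wide open, 50 mm when closed on the roll (pads then parallel)
- tongs_jaws (a point): Centre between the two jaws, 100 mm ahead of tongs_grip along the tongs' x, 11 mm above the underside; should lie on the roll's axis before squeezing. Jaws: shallow cups 22 mm high, x = 80 to 120 mm, deepest at 100 mm; inner gap open about 88 mm (80 at the ends), about 106 mm over the outsides
- tongs_left (a joint): Closing angle of each arm, rad: 0 fully open, about 0.1 closed on the roll, 0.2 stop when empty. The spring pushes back with about 5 N at each finger pad when nearly open and 8 N when closed on the roll, and reopens the tongs when the grip is released; 20 to 35 N of grip holds the roll well
- roll: Round crusty golden-brown bread roll with a pale cross on top, rigid, 50 mm diameter (widest 13 to 20 mm above its underside), 40 mm high, about 0.06 kg. Origin at the centre of its flat underside, z up. It lies loose on the board
- board: Wooden bread board, 160 x 150 x 14 mm (x, y, z), fixed to the worktop. Origin at the centre of its underside; top 14 mm above
- bowl: Green bowl, empty, 130 mm across the rim, 56 mm high, loose on the worktop. Origin at the centre of its underside
- lemon: Yellow lemon on the worktop behind the work, 72 x 57 x 58 mm, bystander. Origin at its underside
- dotted_mug: Cream mug with grey-green dots, 87 x 117 x 97 mm, bystander behind the work. Origin at the centre of its underside
- tin: Food tin, 75 mm diameter, 58 mm high, bystander at the left front. Origin at the centre of its underside

How it is judged:
By the outcome, as a careful person would: the job done as asked, in the order asked, and still so for the second after the job is handed in, while the arm keeps its last pose, push and grip.
It also fails if it takes over 40 s, if anything falls off the work surface, if the arm or the gripper's body presses on something with over 40 N, if the wrist force passes 120 N, or if a joint passes its speed limit or range.

## Working session

There is one attempt and no reset: what is moved stays moved. The work goes in short steps, Python scripts to look and compute and a tool call to move; the robot and the scene stay as the last step left them, time stands still between calls to the robot, and variables do not carry over. Pictures are saved under pics/ and viewed, about 8 in all and at most 12, crops included, and the job is handed in when it is done.

Besides the shell and the picture viewer there is one more tool, called after ">>>" as name([rows], argument=value, ...), one row to a line, values as JSON. carry_out: Moves the arm, as the interface text tells. Its arguments: {"type":"object","properties":{"deltas":{"type":"array","items":{"type":"array","items":{"type":"array","items":{"type":"number"}}}},"fingers":{"type":"number"}},"required":["deltas"]}

```bash
ls; mkdir -p pics
cat > h.py <<'E'
import numpy as np, cv2
from plant import bot
def shot(n,f):
    m=bot.camera_model(n); im,d=bot.capture(n); cv2.imwrite(f'pics/{f}.png',im); np.savez(f'pics/{f}.npz',im=im,d=d,K=m['K'],T=m['camera_from_world']); return im,d,m
def load(f):
    z=np.load(f'pics/{f}.npz'); return z['im'],z['d'],{'K':z['K'],'camera_from_world':z['T']}
def ray(m,uv,z):
    K=np.array(m['K']);T=np.array(m['camera_from_world']);R=T[:3,:3];c=-R.T@T[:3,3]
    uv=np.atleast_2d(np.array(uv,float));d=(R.T@np.linalg.inv(K)@np.c_[uv,np.ones(len(uv))].T).T
    return c+d*((z-c[2])/d[:,2:])
def cloud(m,d):
    K=np.array(m['K']);T=np.array(m['camera_from_world']);v,u=np.indices(d.shape)
    p=np.stack([(u-K[0,2])/K[0,0]*d,(v-K[1,2])/K[1,1]*d,d],-1)
    return (p-T[:3,3])@T[:3,:3]
E
python3 - <<'E'
from h import *
print(bot.get_obs(), bot.tcp_to_grasp)
a=shot('top','top0');b=shot('side','side0')
for m in (a[2],b[2]):
    T=np.array(m['camera_from_world']);print(-T[:3,:3].T@T[:3,3],m['K'][0][0])
E
```

```text
pics
{'time': 0.0, 'joint_positions': array([-1.43297984e+00,  3.42713688e-01,  1.52498505e+00,  1.15188612e-05,
        1.27540373e+00, -1.46016745e-01]), 'dq': array([ 0.00063798, -0.00148354,  0.00158013, -0.00058243, -0.00143104,
        0.00097676]), 'tau': array([-3.46255765e-04, -4.31243277e+01, -2.44226432e+01,  7.15763122e-02,
        5.58116147e-02, -1.42140502e-04]), 'tool_pos': array([ 146.99425162, -503.69337514,  291.56073625]), 'tcp_rot': array([-3.14010051e+00, -2.30572574e-04,  2.83829702e-01]), 'contact_force': array([ 0.32538279,  0.14315485, -0.24769457]), 'moment': array([ 0.01632698,  0.006141  , -0.0098585 ]), 'grip_width': 91.96408374815954} 46.699999999999996
[ 404.22200832   53.11750244 1092.46712683] 399.1076929681695
[   8.32450834 1041.15539514  475.31794895] 459.7605116958138
```

View pics/top0.png

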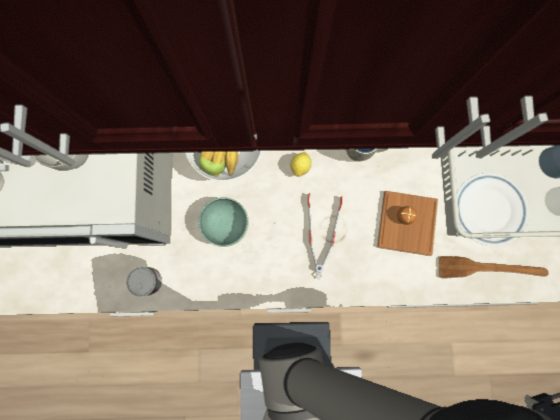

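View pics/side0.png

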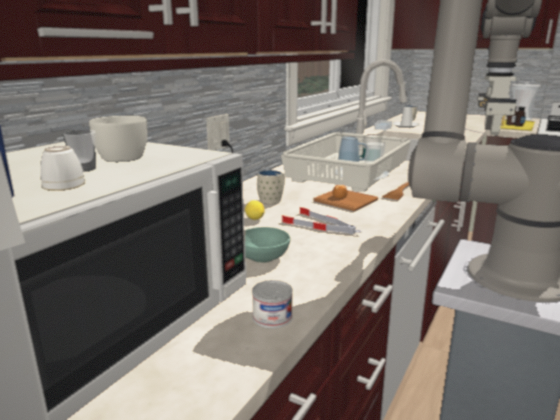

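The top view shows the tongs with the pivot at (319,272), red pads at about (310,237) and (334,237) and jaws at (309,200) and (340,202). The roll is at (408,215), the bowl at (223,222), the lemon at (301,163), the mug at (361,152) and the tin at (143,281). Next I'll measure these.

Run:
```python
from h import *
im,d,m=load('top0'); hsv=cv2.cvtColor(im,cv2.COLOR_BGR2HSV); P=cloud(m,d)
def blobs(mask,box,mn=4):
    k=np.zeros_like(mask);x0,y0,x1,y1=box;k[y0:y1,x0:x1]=mask[y0:y1,x0:x1]
    n,l,s,c=cv2.connectedComponentsWithStats(k)
    return [(s[i,4],c[i].round(1),s[i,:4],np.nanmean(P[l==i],0).round(0)) for i in range(1,n) if s[i,4]>=mn]
red=cv2.inRange(hsv,(0,120,90),(8,255,255))|cv2.inRange(hsv,(170,120,90),(180,255,255))
for b in blobs(red,(290,180,360,290)): print('red',b,ray(m,b[1],20).round(1))
g=cv2.inRange(hsv,(65,50,40),(95,255,255))
for b in blobs(g,(190,190,260,255),200):
    print('bowl',b)
k=np.zeros_like(g);k[190:255,190:260]=g[190:255,190:260]
c=max(cv2.findContours(k,0,2)[0],key=cv2.contourArea);print(cv2.minEnclosingCircle(c),ray(m,cv2.minEnclosingCircle(c)[0],54))
# roll by height
h=P[...,2]; k=((h>26)&(h<70)).astype(np.uint8)
for b in blobs(k,(375,185,445,255),8): print('roll',b)
k=((h>14)&(h<70)).astype(np.uint8)
for b in blobs(k,(295,185,355,285),8): print('tongs',b)
for box,n in (((375,185,380+65,260),'board'),):
    bm=cv2.inRange(hsv,(5,100,50),(20,255,255));kk=np.zeros_like(bm);kk[185:260,370:445]=bm[185:260,370:445]
    r=cv2.minAreaRect(cv2.findNonZero(kk));print(r,ray(m,cv2.boxPoints(r),14).round(0))
for uv in ((301,163),(361,150),(143,281),(300,145),(225,130),(400,140),(407,215),(223,222)): print(uv,P[uv[1],uv[0]].round(0))
cv2.imwrite('pics/topcrop.png',cv2.resize(im[180:290,290:450],None,fx=5,fy=5,interpolation=cv2.INTER_CUBIC))
```

```text
red (np.int32(4), array([308. , 197.5]), array([308, 196,   1,   4], dtype=int32), array([607., -33.,   8.])) [[604.6 -31.9  20. ]]
red (np.int32(12), array([340.6, 202.5]), array([339, 197,   3,  12], dtype=int32), array([ 590., -122.,   14.])) [[ 588.8 -120.5   20. ]]
bowl (np.int32(387), array([226.2, 226.8]), array([201, 212,  45,  30], dtype=int32), array([528., 190.,  29.]))
((222.9629669189453, 221.82716369628906), 22.814029693603516) [[538.21110603 195.63605648  54.        ]]
roll (np.int32(10), array([443.9, 188.6]), array([443, 185,   2,   9], dtype=int32), array([ 619., -402.,   30.]))
roll (np.int32(286), array([406.9, 215.1]), array([398, 206,  19,  19], dtype=int32), array([ 546., -291.,   47.]))
tongs (np.int32(19), array([309.1, 199.8]), array([308, 193,   3,  14], dtype=int32), array([598., -35.,  21.]))
tongs (np.int32(226), array([324. , 242.9]), array([310, 196,  33,  77], dtype=int32), array([480., -71.,  19.]))
tongs (np.int32(13), array([309.9, 213.1]), array([309, 208,   2,  12], dtype=int32), array([562., -36.,  19.]))
((414.0596008300781, 225.11868286132812), (69.62397003173828, 59.24984359741211), 8.880659103393555) [[ 460. -209.   14.]
 [ 621. -244.   14.]
 [ 587. -432.   14.]
 [ 427. -393.   14.]]
(301, 163) [693. -13.  54.]
(361, 150) [ 740. -187.    8.]
(143, 281) [390. 400.  55.]
(300, 145) [608.  14. 467.]
(225, 130) [608. 125. 543.]
(400, 140) [ 608. -145.  482.]
(407, 215) [ 545. -288.   56.]
(223, 222) [544. 202.   5.]
```

View pics/topcrop.png

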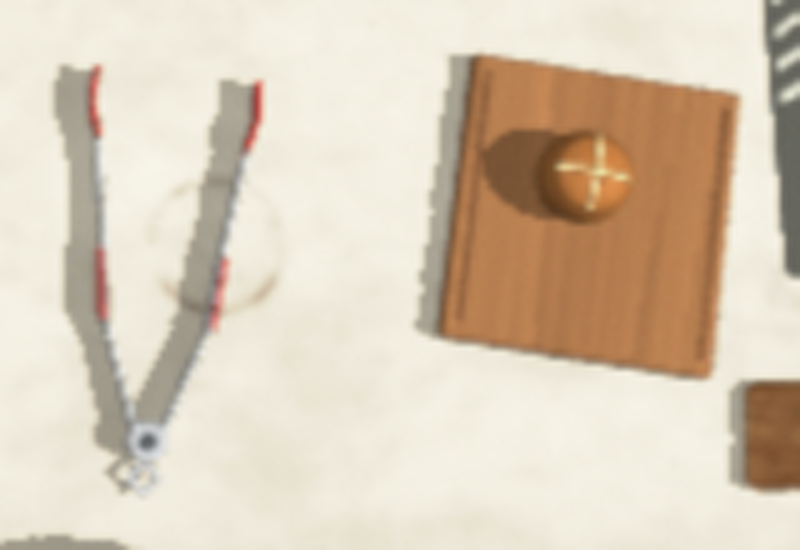

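Run:
```python
from h import *
im,d,m=load('top0');P=cloud(m,d)
f=lambda u,v:(290+u/5,180+v/5)
pl,pr=ray(m,[f(102,285),f(219,295)],20);jl,jr=ray(m,[f(96,101),f(254,115)],21);pv=ray(m,f(147,441),20)[0]
print(pl,pr,np.linalg.norm(pl-pr),jl,jr,np.linalg.norm(jl-jr),pv)
pm=(pl+pr)/2;jm=(jl+jr)/2
print('pm',pm,'jm',jm,np.linalg.norm(jm-pm),np.linalg.norm(pm-pv))
for a,b in((pm,jm),(pv,jm),(pv,pm)):print('yaw',np.arctan2(b[1]-a[1],b[0]-a[0]))
print('roll',ray(m,[f(586,176)],40))
q=P.reshape(-1,3);s=(q[:,2]>150)&(q[:,2]<420)&(q[:,0]>330)&(q[:,0]<700)
s1=q[s&(q[:,1]>0)];print('microwave',np.percentile(s1,[1,50,99],axis=0).round(0))
```

```text
[496.26857328 -34.8884546   20.        ] [489.47719644 -97.7743064   20.        ] 63.25150714452679 [596.83389601 -34.87862455  21.        ] [ 587.24314249 -120.86313557   21.        ] 86.51773626844238 [412.47340396 -56.10769364  20.        ]
pm [492.87288486 -66.3313805   20.        ] jm [592.03851925 -77.87088006  21.        ] 99.83978712947628 81.04690186427706
yaw -0.11584490131223972
yaw -0.12061114355165066
yaw -0.12648228312266016
roll [[ 547.15859217 -293.89415327   40.        ]]
microwave [[485. 341. 157.]
 [563. 452. 286.]
 [661. 617. 347.]]
```

>>> carry_out([
  [[32, -23, 10, 0.33], [65, -46, 20, 0.66], [97, -69, 30, 1], [130, -92, 40, 1.3], [162, -115, 50, 1.65], [195, -139, 60, 2], [227, -162, 71, 2.3], [260, -185, 81, 2.6], [292, -208, 91, 3], [325, -231, 101, 3.3], [357, -254, 111, 3.6], [390, -277, 122, 4], [422, -300, 132, 4.3], [455, -324, 142, 4.63], [455, -324, 142, 4.63], [455, -324, 142, 4.63], [455, -324, 142, 4.63]],
])

```text
time: 1.8
tool_pos: [492.6, -66.1, 150.2]
tcp_rot: [3.141, 0.001, -0.12]
contact_force: [-0.3, -0.2, 0.3]
grip_width: 91.9
```

Run:
```python
from h import *
o=bot.get_obs();print({k:o[k] for k in('time','tool_pos','tcp_rot','contact_force','grip_width')})
im,d,m=shot('wrist','w1');T=np.array(m['camera_from_world']);print(T.round(2))
```

```text
{'time': 1.8, 'tool_pos': array([492.59706215, -66.13047917, 150.18228698]), 'tcp_rot': array([ 3.14134481e+00,  5.62721247e-04, -1.20457202e-01]), 'contact_force': array([-0.25463589, -0.1647659 ,  0.27542864]), 'grip_width': 91.9361983341798}
[[-1.2000e-01 -9.9000e-01 -0.0000e+00 -6.2700e+00]
 [-9.6000e-01  1.2000e-01  2.6000e-01  4.8427e+02]
 [-2.6000e-01  3.0000e-02 -9.7000e-01  3.7954e+02]
 [ 0.0000e+00  0.0000e+00  0.0000e+00  1.0000e+00]]
```

View pics/w1.png

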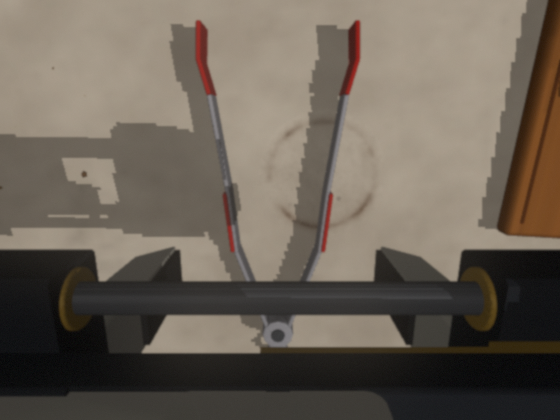

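The tongs sit symmetrically about u≈278, with pads at (229,222) and (327,222), the pivot at (278,334) and the jaw apexes at about (203,58) and (352,58). I'll refine the pose from this view.

Run:
```python
from h import *
im,d,m=load('w1');hsv=cv2.cvtColor(im,cv2.COLOR_BGR2HSV)
red=cv2.inRange(hsv,(0,150,60),(6,255,255))|cv2.inRange(hsv,(172,150,60),(180,255,255))
n,l,s,c=cv2.connectedComponentsWithStats(red)
for i in range(1,n):
    if s[i,4]>60: print(s[i],c[i].round(1),ray(m,c[i],15).round(1))
pv=ray(m,(278,334),20)[0]
pm=ray(m,[(225,194),(331,194),(233,252),(323,252)],20);jm=ray(m,[(203,22),(355,22),(212,94),(346,94)],22)
print(pv,pm.mean(0),jm.mean(0)); a=jm.mean(0)-pv;print(np.arctan2(a[1],a[0]),np.linalg.norm(a), np.linalg.norm(pm.mean(0)-pv))
im,d,m=load('top0')
```

```text
[196  21  17  73 567] [201.9  55.6] [[601.3 -34.1  15. ]]
[344  21  15  73 497] [352.9  55.7] [[ 590.6 -122.    15. ]]
[224 195  10  57 117] [228.9 227.7] [[495.  -33.5  15. ]]
[322 194  10  57 141] [326.7 222.2] [[491.1 -98.1  15. ]]
[414.92322077 -56.6308736   20.        ] [495.4099117  -66.29588775  20.        ] [593.11046674 -78.60395146  22.        ]
-0.12269511964200025 179.54807371493936 81.06491173662843
```

>>> carry_out([
  [[2, 0, 20, 0], [2, 0, 40, 0], [2, 0, 56, 0], [2, 0, 68, 0], [2, 0, 76, 0], [2, 0, 81, 0], [2, 0, 81, 0], [2, 0, 81, 0]],
])

```text
time: 2.65
tool_pos: [495.4, -66.0, 69.6]
tcp_rot: [3.141, -0.001, -0.12]
contact_force: [0.1, -0.2, 0.1]
grip_width: 91.7
```

>>> carry_out([
  [[0, 0, 0, 0], [0, 0, 0, 0], [0, 0, 0, 0], [0, 0, 0, 0], [0, 0, 0, 0], [0, 0, 0, 0], [0, 0, 0, 0], [0, 0, 0, 0]],
], fingers=60)

```text
time: 3.45
tool_pos: [495.5, -65.9, 69.4]
tcp_rot: [3.141, -0.001, -0.12]
contact_force: [1.4, -1.3, 2.8]
grip_width: 59.9
```

>>> carry_out([
  [[0, 0, -3, 0], [0, 0, -8, 0], [0, 0, -15, 0], [0, 0, -25, 0], [0, 0, -38, 0], [0, 0, -50, 0], [0, 0, -60, 0], [0, 0, -60, 0], [0, 0, -60, 0], [0, 0, -60, 0]],
])

```text
time: 4.45
tool_pos: [494.8, -65.7, 128.8]
tcp_rot: [-3.142, 0.001, -0.12]
contact_force: [-0.0, -0.2, -1.1]
grip_width: 60.3
```

Run:
```python
from h import *
o=bot.get_obs();print({k:o[k] for k in('time','tool_pos','tcp_rot','contact_force','grip_width')})
im,d,m=shot('wrist','w2')
```

```text
{'time': 4.45, 'tool_pos': array([494.76947648, -65.73376372, 128.7626538 ]), 'tcp_rot': array([-3.14152381e+00,  9.59786964e-04, -1.20259528e-01]), 'contact_force': array([-0.00568524, -0.18261246, -1.13017464]), 'grip_width': 60.288131172887084}
```

View pics/w2.png

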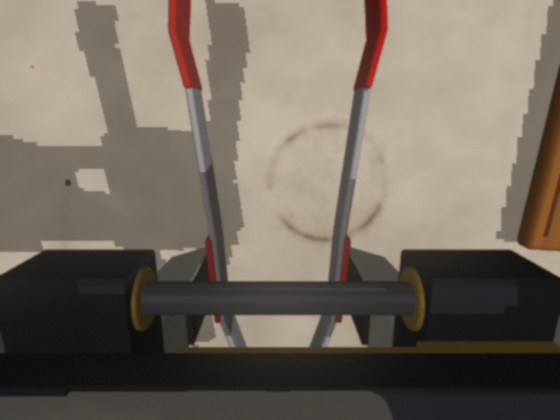

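The tongs are lifted level and symmetric, with the jaws at (180,30) and (376,30). I'll measure the jaws' offset in the tool frame and their sag from this depth image.

Run:
```python
from h import *
im,d,m=load('w2');hsv=cv2.cvtColor(im,cv2.COLOR_BGR2HSV);P=cloud(m,d)
o=bot.get_obs();t=o['tool_pos'];y=o['tcp_rot'][2]
A=np.array([[np.cos(y),np.sin(y)],[np.sin(y),-np.cos(y)]]) # rows tool x,y in world
tool=lambda p:np.c_[(p[:,:2]-t[:2])@A.T,p[:,2]]
red=cv2.inRange(hsv,(0,150,60),(6,255,255))|cv2.inRange(hsv,(172,150,60),(180,255,255))
n,l,s,c=cv2.connectedComponentsWithStats(red)
for i in range(1,n):
    if s[i,4]>60:
        p=tool(P[l==i]);print(s[i],np.percentile(p,[2,50,98],axis=0).round(1).tolist())
print(tool(ray(m,[(194,88),(361,88),(180,30),(376,30)],81)).round(1))
# arm tops from depth along arms
for uv in((197,110),(355,110),(207,165),(349,165),(214,210),(342,210)):print(tool(P[uv[1],uv[0]][None]).round(1))
# roll & target
r=np.array([547,-293.5])
for yaw in(-.12,-.4,-.5,0.): print(yaw,(r-100*np.array([np.cos(yaw),np.sin(yaw)])).round(1))
```

```text
[ 169    0   31   88 1488] [[80.9, -38.4, 63.9], [97.1, -36.0, 77.9], [110.6, -32.7, 82.2]]
[ 362    0   25   87 1348] [[81.2, 32.2, 64.1], [98.6, 35.0, 79.5], [111.0, 37.5, 82.0]]
[206 239   9  42 211] [[1.3, -30.4, 77.3], [9.8, -29.3, 78.4], [19.2, -27.9, 79.6]]
[341 240   8  41 189] [[1.5, 26.9, 77.3], [9.7, 28.2, 78.5], [19.2, 29.3, 79.8]]
[[ 79.4 -31.2  81. ]
 [ 79.4  30.3  81. ]
 [ 98.9 -35.   81. ]
 [ 98.9  34.4  81. ]]
[[ 71.7 -31.9  74.6]]
[[71.9 30.9 69.6]]
[[ 50.  -29.5  72.5]]
[[50.2 28.8 73.7]]
[[ 31.1 -27.3  73.4]]
[[31.6 26.5 75.3]]
-0.12 [ 447.7 -281.5]
-0.4 [ 454.9 -254.6]
-0.5 [ 459.2 -245.6]
0.0 [ 447.  -293.5]
```

>>> carry_out([
  [[-1, 5, -5, 0], [-2, 15, -10, 0], [-3, 30, -15, 0], [-5, 50, -21, 0], [-7, 74, -21, 0], [-9, 98, -21, 0], [-11, 122, -21, 0], [-14, 146, -21, 0], [-16, 170, -21, 0], [-18, 190, -21, 0], [-19, 205, -21, 0], [-20, 215, -21, 0], [-20, 220, -21, 0], [-20, 220, -21, 0], [-20, 220, -21, 0], [-20, 220, -21, 0]],
])

```text
time: 6.1
tool_pos: [449.0, -281.1, 150.2]
tcp_rot: [-3.141, 0.0, -0.119]
contact_force: [0.4, -0.4, -2.0]
grip_width: 59.9
```

Run:
```python
from h import *
o=bot.get_obs();print({k:o[k] for k in('time','tool_pos','tcp_rot','contact_force','grip_width')})
im,d,m=shot('wrist','w3');hsv=cv2.cvtColor(im,cv2.COLOR_BGR2HSV);P=cloud(m,d)
t=o['tool_pos'];y=o['tcp_rot'][2]
A=np.array([[np.cos(y),np.sin(y)],[np.sin(y),-np.cos(y)]])
tool=lambda p:np.c_[(p[:,:2]-t[:2])@A.T,p[:,2]]
T=tool(P.reshape(-1,3)).reshape(P.shape)
k=((T[...,2]>24)&(T[...,2]<60)&(abs(T[...,1])<33)&(T[...,0]>50)).astype(np.uint8)
p=T[k>0];print(len(p),np.percentile(p,[1,50,99],axis=0).round(1).tolist())
q=p[(p[:,2]>27)&(p[:,2]<36)]
c,r=cv2.minEnclosingCircle(p[:,:2].astype(np.float32));print('roll circ tool',c,r, 'top mean',p[p[:,2]>50].mean(0))
red=cv2.inRange(hsv,(0,150,60),(6,255,255))|cv2.inRange(hsv,(172,150,60),(180,255,255))
n,l,s,cc=cv2.connectedComponentsWithStats(red)
for i in range(1,n):
    if s[i,4]>200: print(s[i],np.percentile(T[l==i],[2,50,98],axis=0).round(1).tolist())
```

```text
{'time': 6.1, 'tool_pos': array([ 448.99346528, -281.07961354,  150.19276184]), 'tcp_rot': array([-3.14135847e+00,  2.55941018e-04, -1.19292306e-01]), 'contact_force': array([ 0.44380561, -0.38647624, -2.04554456]), 'grip_width': 59.87896462998892}
7247 [[77.7, -20.8, 34.0], [99.4, 1.6, 49.6], [122.1, 23.8, 54.4]]
roll circ tool (100.7236328125, 1.5707157850265503) 24.756031036376953 top mean [101.08047119   1.41773148  52.00605828]
[ 169    0   33   90 1694] [[80.8, -38.5, 82.1], [97.0, -35.9, 98.5], [111.6, -32.7, 103.5]]
[ 355    0   32   89 1616] [[80.8, 31.6, 84.6], [96.9, 34.9, 99.7], [110.9, 37.6, 103.4]]
```

View pics/w3.png

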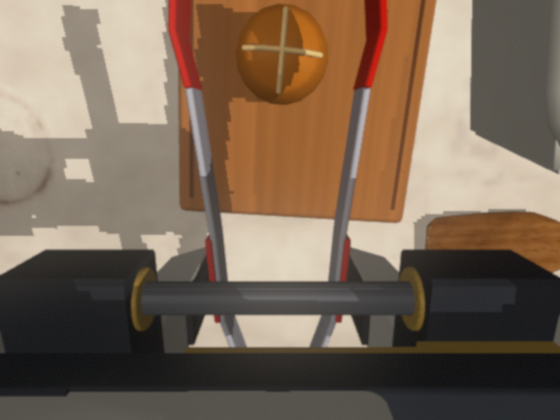

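The roll (centre at about (282,53)) lies between the open jaws. It is 1–2 mm off the jaw centre, so I'll correct that, descend and squeeze.

>>> carry_out([
  [[1, 2, 0, 0], [1, 2, 8, 0], [1, 2, 18, 0], [1, 2, 28, 0], [1, 2, 38, 0], [1, 2, 47, 0], [1, 2, 54, 0], [1, 2, 59, 0], [1, 2, 61.5, 0], [1, 2, 61.5, 0], [1, 2, 61.5, 0], [1, 2, 61.5, 0]],
])

```text
time: 7.35
tool_pos: [449.8, -284.1, 89.1]
tcp_rot: [3.141, -0.001, -0.12]
contact_force: [-0.0, -0.3, -1.8]
grip_width: 60.1
```

>>> carry_out([
  [[0, 0, 0, 0], [0, 0, 0, 0], [0, 0, 0, 0], [0, 0, 0, 0], [0, 0, 0, 0], [0, 0, 0, 0], [0, 0, 0, 0], [0, 0, 0, 0]],
], fingers=40)

```text
time: 8.15
tool_pos: [449.7, -284.0, 88.8]
tcp_rot: [3.141, -0.0, -0.12]
contact_force: [-0.6, -0.4, 0.6]
grip_width: 48.9
```

Run:
```python
from h import *
o=bot.get_obs();print({k:o[k] for k in('time','tool_pos','tcp_rot','contact_force','grip_width')})
im,d,m=shot('wrist','w4')
```

```text
{'time': 8.15, 'tool_pos': array([ 449.66399909, -283.9912996 ,   88.77531943]), 'tcp_rot': array([ 3.14137452e+00, -2.35429838e-04, -1.20272816e-01]), 'contact_force': array([-0.59361813, -0.44101883,  0.60671174]), 'grip_width': 48.90170164092315}
```

View pics/w4.png

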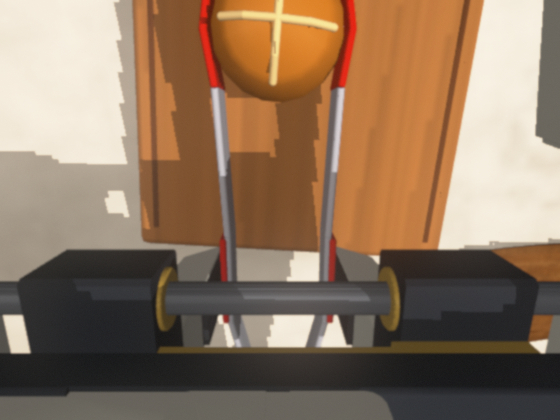

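The tongs have closed on the roll: it sits in both cups, and the opening has stopped at 48.9 mm. I'll lift it gently.

>>> carry_out([
  [[0, 0, -2, 0], [0, 0, -5, 0], [0, 0, -10, 0], [0, 0, -17, 0], [0, 0, -26, 0], [0, 0, -36, 0], [0, 0, -46, 0], [0, 0, -56, 0], [0, 0, -65, 0], [0, 0, -72, 0], [0, 0, -77, 0], [0, 0, -80, 0], [0, 0, -80, 0], [0, 0, -80, 0]],
])

```text
time: 9.6
tool_pos: [449.5, -283.8, 168.4]
tcp_rot: [-3.141, 0.0, -0.12]
contact_force: [0.3, 0.5, -2.3]
grip_width: 49.3
```

Run:
```python
from h import *
o=bot.get_obs();print({k:o[k] for k in('time','tool_pos','tcp_rot','contact_force','grip_width')})
im,d,m=shot('wrist','w5');P=cloud(m,d)
t=o['tool_pos'];y=o['tcp_rot'][2]
A=np.array([[np.cos(y),np.sin(y)],[np.sin(y),-np.cos(y)]])
hsv=cv2.cvtColor(im,cv2.COLOR_BGR2HSV)
p=P[(abs(P[...,2]-125)<20)];q=np.c_[(p[:,:2]-t[:2])@A.T,p[:,2]];q=q[(abs(q[:,1])<22)&(q[:,0]>60)]
print(len(q),np.percentile(q,[1,50,99],axis=0).round(1).tolist())
# bowl target
im,d,m=load('top0')
b=np.array([538.2,195.6]);
for yaw in(-.12,0,.1): 
    print(yaw,(b-100*np.array([np.cos(yaw),np.sin(yaw)])).round(1), (A@(b-100*np.array([np.cos(yaw),np.sin(yaw)])-t[:2])).round(1))
```

```text
{'time': 9.6, 'tool_pos': array([ 449.46029614, -283.83983409,  168.43807798]), 'tcp_rot': array([-3.14138084e+00,  4.97910656e-04, -1.20218909e-01]), 'contact_force': array([ 0.30615565,  0.45521243, -2.34487473]), 'grip_width': 49.33097482253448}
11327 [[67.0, -21.2, 109.5], [92.5, 0.3, 128.9], [106.1, 21.8, 133.6]]
-0.12 [438.9 207.6] [ -69.4 -486.6]
0 [438.2 195.6] [ -68.7 -474.6]
0.1 [438.7 185.6] [ -67.  -464.8]
```

View pics/w5.png

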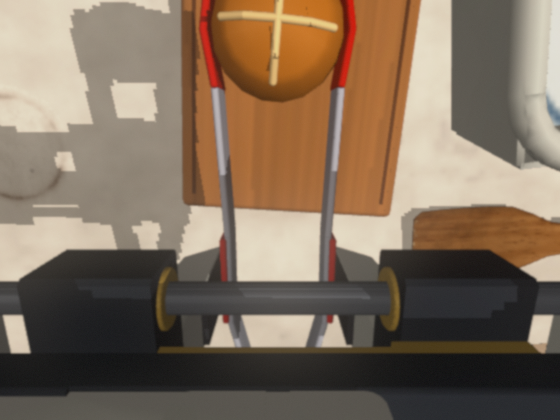

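>>> carry_out([
  [[0, -3, 0, 0], [-2, -11, 0, 0], [-4, -25, 0, -0.1], [-6, -45, 0, -0.15], [-10, -71, 0, -0.2], [-15, -104, 0, -0.3], [-20, -137, 0, -0.4], [-25, -170, 0, -0.5], [-29, -203, 0, -0.6], [-34, -236, 0, -0.7], [-39, -269, 0, -0.8], [-44, -302, 0, -0.9], [-49, -335, 0, -1], [-53, -368, 0, -1.1], [-58, -401, 0, -1.2], [-62, -427, 0, -1.25], [-65, -447, 0, -1.3], [-67, -461, 0, -1.35], [-68, -470, 0, -1.38], [-69, -475, 0, -1.38]],
])

```text
time: 11.65
tool_pos: [437.8, 196.5, 168.7]
tcp_rot: [3.141, -0.0, 0.001]
contact_force: [-0.9, -0.1, -1.7]
grip_width: 49.0
```

>>> carry_out([
  [[0, 0, 0, 0], [0, 0, 0, 0], [0, 0, 0, 0], [0, 0, 0, 0]],
])

```text
time: 12.05
tool_pos: [438.2, 195.4, 168.7]
tcp_rot: [3.141, 0.0, -0.001]
contact_force: [-0.4, 0.5, -2.8]
grip_width: 49.2
```

Run:
```python
from h import *
o=bot.get_obs();print({k:o[k] for k in('time','tool_pos','tcp_rot','contact_force','grip_width')})
im,d,m=shot('wrist','w6');P=cloud(m,d);t=o['tool_pos'];y=o['tcp_rot'][2]
A=np.array([[np.cos(y),np.sin(y)],[np.sin(y),-np.cos(y)]])
p=P[(abs(P[...,2]-125)<20)];q=np.c_[(p[:,:2]-t[:2])@A.T,p[:,2]];q=q[(abs(q[:,1])<22)&(q[:,0]>60)]
print('roll',np.percentile(q,[1,50,99],axis=0).round(1).tolist())
it,dt,mt=shot('top','t6');s,_,_=shot('side','s6')
a=cv2.resize(it[170:300,170:350],(480,347));b=s[150:320,180:400]
out=np.zeros((560,800,3),np.uint8);out[:315,:420]=cv2.resize(im,(420,315));out[:294,425:800]=cv2.resize(b,(375,294));out[320:560,:340]=cv2.resize(a,(340,240))
out[320:560,350:670]=cv2.resize(it,(320,240));cv2.imwrite('pics/final.png',out)
```

```text
{'time': 12.05, 'tool_pos': array([438.19433271, 195.38179397, 168.68347271]), 'tcp_rot': array([ 3.14140640e+00,  1.39735108e-05, -7.45687714e-04]), 'contact_force': array([-0.41543372,  0.49974461, -2.82215407]), 'grip_width': 49.17724065191559}
roll [[66.9, -21.2, 109.4], [92.6, 0.3, 129.2], [106.1, 21.8, 133.9]]
```

View pics/final.png

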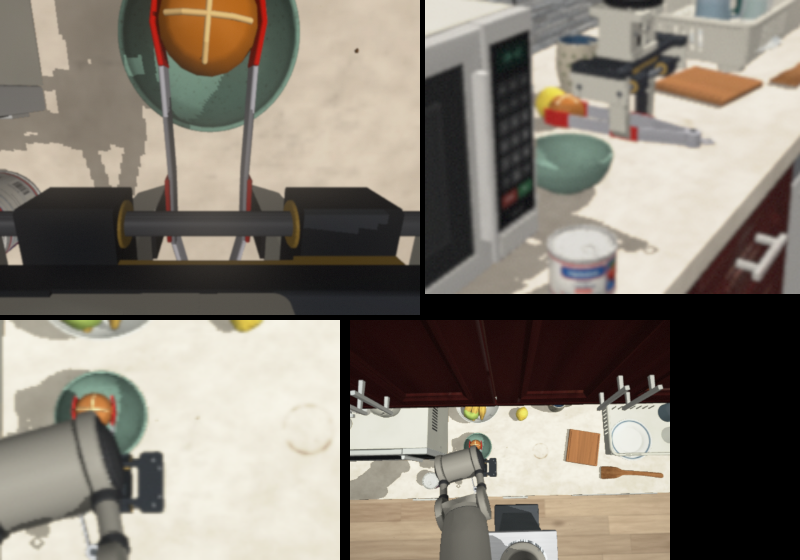

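The roll is held in the tongs over the bowl, and the bowl, lemon, tin and mug are undisturbed. One last check of the bowl centre from the wrist view.

Run:
```python
from h import *
from scipy.optimize import least_squares
im,d,m=load('w6');hsv=cv2.cvtColor(im,cv2.COLOR_BGR2HSV)
g=cv2.inRange(hsv,(65,40,30),(100,255,255));g[185:]=0;g=cv2.morphologyEx(g,cv2.MORPH_OPEN,np.ones((3,3)))
pts=[]
for v in range(5,140,3):
    u=np.where(g[v])[0]
    if len(u)>20: pts+=[(u.min(),v),(u.max(),v)]
for u in range(235,325,5):
    v=np.where(g[:,u])[0]
    if len(v): pts.append((u,v.max()))
p=ray(m,pts,56)[:,:2]
r=least_squares(lambda c:np.hypot(*(p-c[:2]).T)-c[2],[538,196,65],loss='soft_l1');print(r.x.round(1),np.median(abs(r.fun)))
P=cloud(m,d);q=P[abs(P[...,2]-45)<15];print('rim z',P[...,2][(g>0)].max())
```

```text
[541.2 194.3  62.7] 1.4913002445927503
rim z 260.3308103788008
```

```bash
python3 -c "
from h import *
print(bot.get_obs()['grip_width'],abs(bot.get_obs()['dq']).max());print(bot.close_job())"
```

```text
48.72978478587503 0.00366496832972998
the job is handed in; nothing more can be done
None
```

I picked up the tongs, squeezed them on the roll and carried it to the green bowl. I handed the job in at about 12 s with the tongs holding the roll still in the air over the bowl.

- **Grip:** the fingers stopped at about 49 mm on the tongs, as expected when closed on the roll, and were unchanged after the carry. The arm was at rest. The roll did not shift in the jaws between the lift and the end: its top measured 134 mm both times.
- **Position:** the roll's centre is at about (539, 195) mm. The bowl's centre measured (541, 194) from the wrist camera and (538, 196) from the top camera, so the roll is within about 3 mm of the middle. The wrist fit gave a rim radius of 62.7 mm against the nominal 65.
- **Height:** the roll's underside is about 38 mm above the rim. That uses the bowl's given height of 56 mm; a check of the rim height by depth picked up stray pixels (260 mm), so I ignored it.
- **Surroundings:** in the last pictures the bowl, lemon, mug and tin look undisturbed, by eye only. The wrist force readings, taken at the end of each move, stayed around 3 N.

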